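# Load a robot wheel into the spring magazine

## Robot

A 7-joint arm with a two-finger parallel gripper is mounted at the origin on the work surface. World frame = base frame: x ahead of the robot, y to its left, z up, the work surface at z = 0. Lengths are in m, angles in rad, forces in N, time in s.
With the tool pointing down it reaches from about 0.425 to 0.95 m from the base axis. Payload 16.7 kg.
Tool frame: the origin (TCP) lies at the very end of the fingers, on their centre line; the grasp point (between the pads) lies 19 mm behind it; z points along the fingers, x is the direction in which the jaws open and shut, and the axes are right-handed (so a half turn about z gives the same grasp; the last joint's range is limited). The gripper opens to 94 mm and grips with 3 to 60 N. Pads are 16 mm wide; open, the fingers measure 119 mm over their backs; the gripper's body (75 mm by 177 mm) begins 78 mm behind the grasp point.
Start: joints at [-1.45, 0.426, 0.074, 1.606, -0.034, 1.111, -0.067], TCP at [0.181, 0.65, 0.173] pointing down, gripper open.
Joint ranges: [-2.85, 2.85], [-0.5, 2.14], [-1.23, 1.37], [0.21, 2.46], [-1.02, 4.16], [0.16, 2.05], [-2.73, 2.73]. Speed limits (rad/s): [1.89, 1.89, 2.39, 2.39, 3.01, 3.01, 3.01].

## Interface

Orientations are given as a unit quaternion [x, y, z, w].
In Python, from plant import * gives the robot as it stands.
- The arm moves only by the shell command python3 -m pendant 'ROWS' [FORCE]. ROWS is JSON, a list of rows, each an object with "translation": the shift along the world's x, y, z in m, a list of three; "dr": the turn, a rotation vector about the world's x, y, z in degrees, a list of three; "hand": the finger opening in m, from 0 to 0.094. In form: [{"translation": [tx, ty, tz], "dr": [wx, wy, wz], "hand": hand}, ...]. A call has 1 to 20 rows; each row shifts and turns the pose as measured when the row begins; what a row does not reach is not made up. A row lasts 1/10 s, in which the tool goes at most 50 mm and 8.59 degrees, less where a joint would pass 70% of its speed; a pose out of reach is approached as far as the arm can. A call is refused whole if a number of a shift passes 0.05 or a number of a turn 8.59, either way. A call with a gripper value outside its range is refused whole. The fingers move at their own pace and stop on an object; FORCE is the grip in N (left out, the last holds). Time passes only in rows, so rows that do not move let the fingers close. It gives the time, the measured TCP pose, the force and the opening at its end, in the units of the state.
- sense(): the state, without advancing time (a new reading comes with each control period).
- capture(name): name is "scene" or "top"; returns the picture (480x640x3 uint8, red, green, blue); there is no depth.
- camera_info(name): a dict with "vertical_fov" (degrees; the focal length in pixels is half the picture's height over the tangent of half this angle, whatever the lens; pixels are square), "cx", "cy" (the principal point, pixels), "R" (3x3) and "t" (3): a world point X has camera coordinates R X + t. Camera axes: x right, y down, z forward; pixel columns grow to the right and rows downward; lengths in m; the calibration is good to about 2 mm. A picture is of the moment at which its call begins. camera_info takes no time and is no camera call.
- finish_job(): hands the job in, once; it reports no verdict.
The state is a dict: "t": time; "q": joint angles; "joint_velocities": joint speeds; "effort": joint torques, N m; "position": TCP position; "ee_rot": TCP orientation; "wrist_force": force on the tool from outside, world axes, zero at the start; "ft_torque": the same for the moment, N m; "gripper_width": finger opening in m.
Only numpy, scipy, OpenCV 4.12 (cv2) and the standard library are available. Lean on these libraries where they do the work, as an engineer would, in place of code of your own. Each camera call takes 0.05 s, during which the arm holds its last target.

## Task

Of the three wheels standing on the table, take the middle-sized one, the one that fits the spring magazine, and set it axle-up in the magazine's funnel. Press it down against the spring until both side catches have snapped over its disc, then let go so that it stays down. Leave the large and the small wheel where they stand.

Things in the scene. Friction and masses are not known exactly. Their poses are not given: they have to be found in the camera images.
- wheel: The middle-sized wheel, the one to load: a white-faced disc with a black tyre, 54 mm in diameter and 10 mm thick, about 80 g. It stands on its tread disc with a plain round aluminium stub axle upright from the centre, 16 mm in diameter, from 10 mm up to 80 mm above the underside. Origin: centre of its underside, z along the axle (up).
- magazine: Fixed upright spring magazine, 130 mm square, round aluminium collar. Origin: centre of its underside, on the bore axis, z up. Heights above it: rim 96 mm; the 78 mm funnel narrows to a 57 mm bore; a wheel first rests on two sloped brass side catches, underside at 84. Press its underside to 55 (about 10 N; hard stop 52): the catches snap over the disc below 62. Let go, it springs back to 62 and stays.
- large_wheel: Bystander: the large wheel, same make, 78 mm in diameter and 10 mm thick, too big for the magazine. It stands on its tread disc with a plain round aluminium stub axle upright from the centre, 16 mm in diameter, from 10 mm up to 80 mm above the underside. Origin: centre of its underside, z along the axle (up).
- small_wheel: Bystander: the small wheel, same make, 38 mm in diameter and 10 mm thick, too small for the magazine. It stands on its tread disc with a plain round aluminium stub axle upright from the centre, 16 mm in diameter, from 10 mm up to 80 mm above the underside. Origin: centre of its underside, z along the axle (up).
Mind the look-alikes: they are no part of the job. What is shaped like the wheel but blue is not meant.

How it is judged:
At the end, for the whole second after the job is handed in: The middle-sized wheel sits axle-up under the catches: its underside 45 to 67 mm above the magazine's origin, within 10 mm of the magazine's axis, upright within about 10 degrees (0.17 rad) and at rest (below 20 mm/s) (z of wheel in the frame of magazine between 0.045 and 0.067 m and horizontal distance between wheel and magazine below 0.01 m and angle between wheel's own z axis and vertical below 0.17 rad and linear speed of wheel below 0.02 m/s); the robot touches nothing.
It fails at once if the large or the small wheel is moved from its place by more than 40 mm or tipped over (distance of any of large_wheel, small_wheel from where it was at the start of the episode above 0.04 m or angle between any of large_wheel, small_wheel's own z axis and vertical above 0.6 rad).
It also fails if it takes over 45 s, if anything falls off the work surface, if the arm or the gripper's body presses on something with over 40 N, if the wrist force passes 120 N, or if a joint passes its speed limit or range.

## Working session

There is one attempt and no reset: what is moved stays moved. The work goes in short steps, Python scripts to look and compute and a shell command to move; the robot and the scene stay as the last step left them, time stands still between calls to the robot, and variables do not carry over. Pictures are saved under pics/ and viewed, and the job is handed in when it is done.

```bash
mkdir -p pics; python3 - <<'E'
from plant import *
import cv2
for n in("scene","top"):
    im=capture(n); cv2.imwrite(f"pics/{n}0.png",im[:,:,::-1]); print(camera_info(n))
print(sense())
E
```

```text
{'vertical_fov': 49.660554400676375, 'cx': 317.5379533440054, 'cy': 244.08859799300447, 'R': array([[ 0.43329018,  0.90125155, -0.00229677],
       [ 0.60967424, -0.29498494, -0.73571816],
       [-0.66374464,  0.31737917, -0.67728393]]), 't': array([-0.28136162, -0.34918511,  1.26737677])}
{'vertical_fov': 43.217253497056646, 'cx': 315.9887389101547, 'cy': 238.7075955749328, 'R': array([[-0.00835841, -0.99995323,  0.00486502],
       [-0.98686309,  0.00746381, -0.16138631],
       [ 0.16134246, -0.00615004, -0.98687932]]), 't': array([0.04098418, 0.62508119, 1.01109744])}
{'t': 0.1, 'q': array([-1.4495166 ,  0.42666333,  0.0738504 ,  1.60651907, -0.03409211,
        1.110808  , -0.06709056]), 'joint_velocities': array([-7.92648059e-04, -1.53588263e-03, -5.03010331e-05, -1.02432984e-03,
       -1.45734442e-04, -7.59602208e-04, -8.20539855e-04]), 'effort': array([ 5.89685704e-03, -9.37472248e+01,  3.67641874e+00, -4.55040729e+01,
       -4.85140400e-02,  1.68454513e-02,  1.17133250e-04]), 'position': array([0.18046685, 0.64998763, 0.17216024]), 'ee_rot': array([ 7.96083364e-01,  6.05186710e-01, -4.26192857e-04,  3.77468593e-04]), 'wrist_force': array([-0.33311647, -0.22270744, -0.54996243]), 'ft_torque': array([ 0.05837957,  0.00872762, -0.00927862]), 'gripper_width': 0.09429780849636549}
```

View pics/scene0.png

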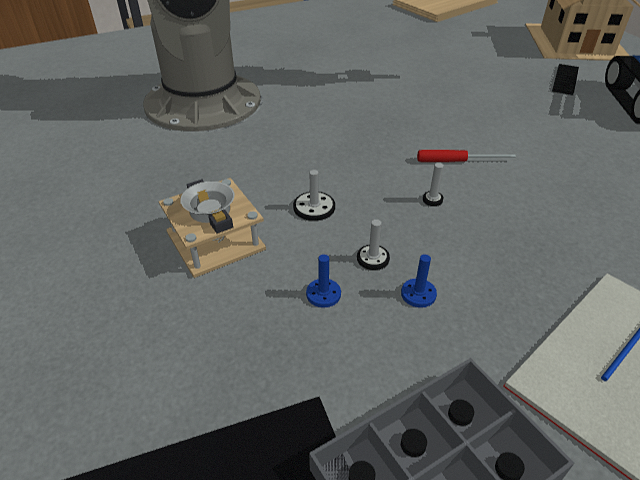

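View pics/top0.png

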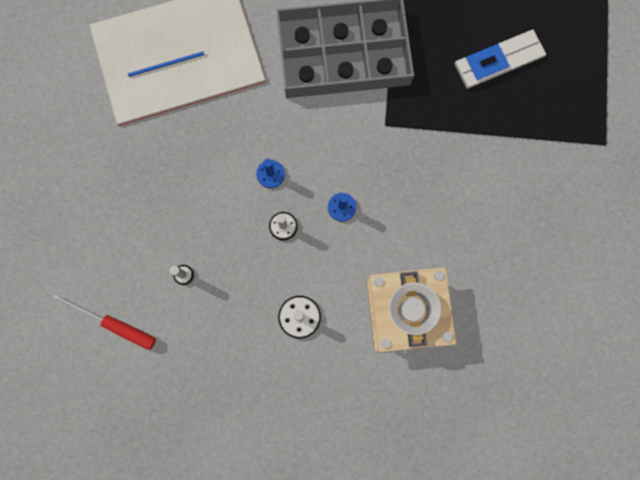

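The scene view shows the middle wheel at (374,256). In the top view it is at (283,226), the large wheel at (300,317), the small one at (183,274) and the magazine at about (413,309). The blue look-alikes are at (270,174) and (342,207). I'll enlarge these areas.

```bash
python3 - <<'E'
import cv2,numpy as np
t=cv2.imread("pics/top0.png"); s=cv2.imread("pics/scene0.png")
def c(im,x,y,w,h,k): return cv2.resize(im[y:y+h,x:x+w],None,fx=k,fy=k,interpolation=cv2.INTER_CUBIC)
a=c(t,263,206,40,50,8); b=c(t,360,260,105,100,4)
o=np.zeros((400,800,3),np.uint8); o[:400,:320]=a; o[:400,340:760]=b
cv2.imwrite("pics/c1.png",o)
a=c(s,350,210,50,65,8);b=c(s,150,170,125,110,3)
o=np.zeros((520,800,3),np.uint8); o[:520,:400]=a; o[:330,410:785]=b
cv2.imwrite("pics/c2.png",o)
E
```

```text
(no output)
```

View pics/c1.png

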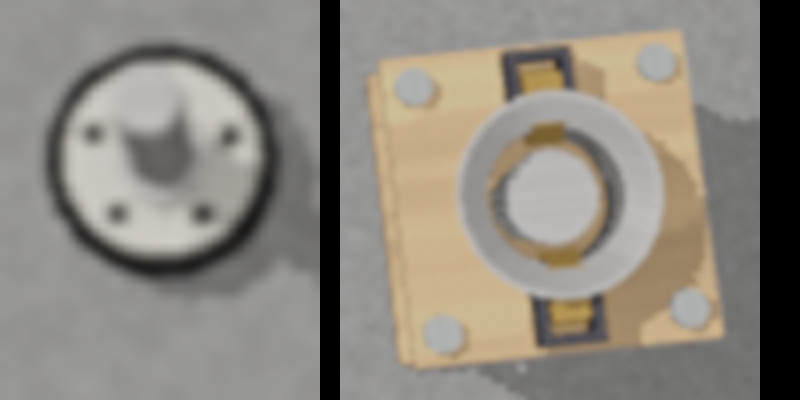

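View pics/c2.png

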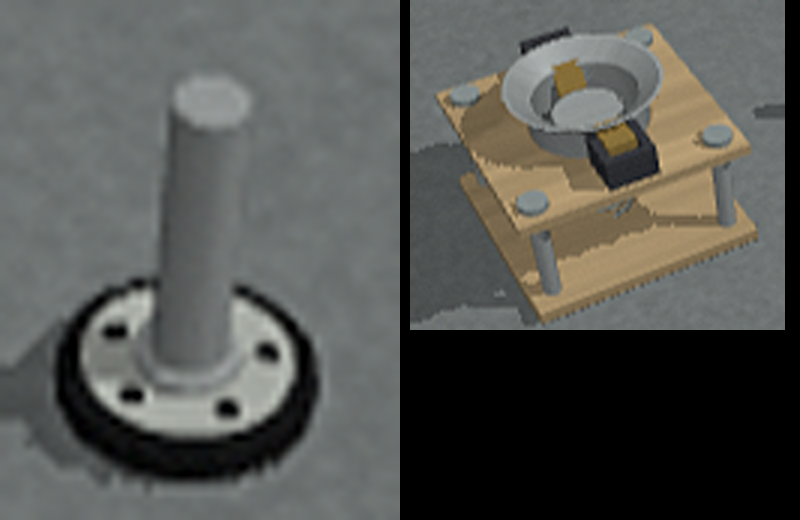

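```bash
cat > h.py <<'E'
from plant import *
import numpy as np
def f(c): return 240/np.tan(np.radians(c["vertical_fov"])/2)
def ray(n,u,v,z):
    c=camera_info(n);R=c["R"];t=c["t"];o=-R.T@t
    d=R.T@np.array([(u-c["cx"])/f(c),(v-c["cy"])/f(c),1]);k=(z-o[2])/d[2];return (o+k*d),k
def proj(n,X):
    c=camera_info(n);p=c["R"]@np.array(X)+c["t"];return np.array([c["cx"]+f(c)*p[0]/p[2],c["cy"]+f(c)*p[1]/p[2]])
E
python3 - <<'E'
from h import *
for l,n,u,v,z in [("disc","top",282.6,225.2,.008),("axtop","top",281.3,218.5,.08),("disc","scene",372.9,254.7,.01),("axtop","scene",376,222.3,.08),
 ("rim","top",414.9,308.1,.096),("rim","scene",207.2,197.5,.096),("large","top",300,317,.01),("small","top",183,274,.01)]:
    X,k=ray(n,u,v,z);print(l,n,X.round(4),"mm/px",(k/f(camera_info(n))*1000).round(3))
s=sense();from scipy.spatial.transform import Rotation as Ro
print(Ro.from_quat(s["ee_rot"]).as_matrix().round(3))
# bolts top plate crops
E
```

```text
disc top [0.6579 0.0966 0.008 ] mm/px 1.83
axtop top [0.6561 0.0953 0.08  ] mm/px 1.712
disc scene [0.6599 0.096  0.01  ] mm/px 1.645
axtop scene [0.6601 0.0958 0.08  ] mm/px 1.553
rim top [ 0.5009 -0.1257  0.096 ] mm/px 1.647
rim scene [ 0.5059 -0.1259  0.096 ] mm/px 1.594
large top [0.4908 0.0654 0.01  ] mm/px 1.782
small top [0.5694 0.2758 0.01  ] mm/px 1.801
[[ 0.267  0.964 -0.   ]
 [ 0.964 -0.267 -0.001]
 [-0.001  0.    -1.   ]]
```

Checks: the disc measures about 52.6 mm across, which matches 54 mm. The wheel is at about (0.658, 0.096) and the magazine at about (0.503, -0.126). The two cameras agree on the shift between them within 2 mm.

```bash
python3 -m pendant '[{"translation":[0.03,-0.034,0.0],"dr":[0,0,0],"hand":0.094},{"translation":[0.03,-0.034,0.0],"dr":[0,0,0],"hand":0.094},{"translation":[0.03,-0.034,0.0],"dr":[0,0,0],"hand":0.094},{"translation":[0.03,-0.034,0.0],"dr":[0,0,0],"hand":0.094},{"translation":[0.03,-0.034,0.0],"dr":[0,0,0],"hand":0.094},{"translation":[0.03,-0.034,0.0],"dr":[0,0,0],"hand":0.094},{"translation":[0.03,-0.034,0.0],"dr":[0,0,0],"hand":0.094},{"translation":[0.03,-0.034,0.0],"dr":[0,0,0],"hand":0.094},{"translation":[0.03,-0.034,0.0],"dr":[0,0,0],"hand":0.094},{"translation":[0.03,-0.034,0.0],"dr":[0,0,0],"hand":0.094},{"translation":[0.03,-0.034,0.0],"dr":[0,0,0],"hand":0.094},{"translation":[0.03,-0.034,0.0],"dr":[0,0,0],"hand":0.094},{"translation":[0.03,-0.034,0.0],"dr":[0,0,0],"hand":0.094},{"translation":[0.03,-0.034,0.0],"dr":[0,0,0],"hand":0.094},{"translation":[0.03,-0.034,0.0],"dr":[0,0,0],"hand":0.094}]'; python3 -c "
from plant import *
print(sense()['q'].round(3))"
```

```text
t: 1.6
position: [0.6358, 0.1204, 0.1682]
ee_rot: [0.792, 0.61, -0.003, -0.0]
wrist_force: [-0.3, 0.9, 0.0]
gripper_width: 0.0941
[-0.551  0.403  0.35   1.686 -0.149  1.086  1.157]
```

```bash
python3 -m pendant '[{"translation":[0.022,-0.0245,0.0],"dr":[0,0,0],"hand":0.06},{"translation":[0,0,0],"dr":[0,0,0],"hand":0.06},{"translation":[0,0,-0.04],"dr":[0,0,0],"hand":0.06},{"translation":[0,0,-0.04],"dr":[0,0,0],"hand":0.06},{"translation":[0,0,-0.03],"dr":[0,0,0],"hand":0.06},{"translation":[0,0,-0.01],"dr":[0,0,0],"hand":0.06}]'; python3 - <<'E'
from plant import *
import cv2,numpy as np
a=capture("scene");b=capture("top")
k=lambda im,x,y:cv2.resize(im[y:y+130,x:x+130],None,fx=3,fy=3,interpolation=cv2.INTER_CUBIC)
cv2.imwrite("pics/g1.png",np.hstack([k(a,310,170),k(b,220,150)])[:,:,::-1])
E
```

```text
t: 2.2
position: [0.6616, 0.0874, 0.0448]
ee_rot: [0.795, 0.607, -0.003, 0.001]
wrist_force: [-0.8, 0.6, 0.2]
gripper_width: 0.06
```

View pics/g1.png

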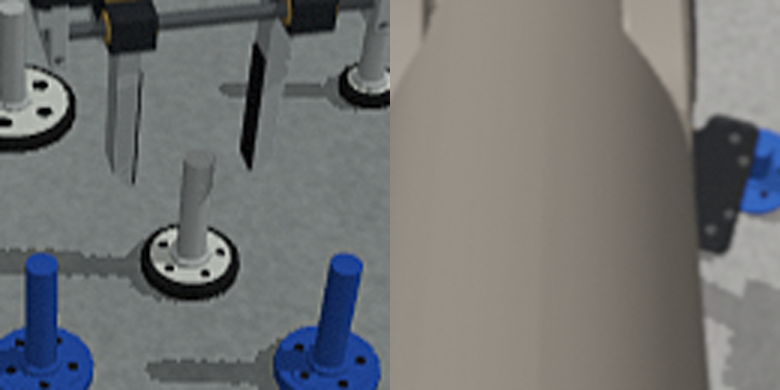

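The axle stands between the fingers. The TCP is about 8 mm off in y, so I'll correct that and then close.

```bash
python3 -m pendant '[{"translation":[-0.0035,0.0085,-0.001],"dr":[0,0,0],"hand":0.06},{"translation":[0,0,0],"dr":[0,0,0],"hand":0.06},{"translation":[0,0,0],"dr":[0,0,0],"hand":0.03},{"translation":[0,0,0],"dr":[0,0,0],"hand":0.012},{"translation":[0,0,0],"dr":[0,0,0],"hand":0.0},{"translation":[0,0,0],"dr":[0,0,0],"hand":0.0},{"translation":[0,0,0],"dr":[0,0,0],"hand":0.0},{"translation":[0,0,0],"dr":[0,0,0],"hand":0.0}]' 60
```

```text
t: 3.1
position: [0.6621, 0.0983, 0.0523]
ee_rot: [0.795, 0.607, 0.002, 0.003]
wrist_force: [-0.8, -1.0, 0.3]
gripper_width: 0.0156
```

```bash
python3 -m pendant '[{"translation":[0,0,0.04],"dr":[0,0,0],"hand":0.0},{"translation":[0,0,0.045],"dr":[0,0,0],"hand":0.0},{"translation":[0,0,0.04],"dr":[0,0,0],"hand":0.0},{"translation":[-0.03,-0.043,0.01],"dr":[0,0,0],"hand":0.0},{"translation":[-0.03,-0.043,0.0],"dr":[0,0,0],"hand":0.0},{"translation":[-0.03,-0.043,0.0],"dr":[0,0,0],"hand":0.0},{"translation":[-0.03,-0.043,0.0],"dr":[0,0,0],"hand":0.0},{"translation":[-0.02,-0.03,0.0],"dr":[0,0,0],"hand":0.0},{"translation":[0,0,0],"dr":[0,0,0],"hand":0.0}]' 60; python3 - <<'E'
from plant import *
import cv2,numpy as np
a=capture("scene");b=capture("top")
cv2.imwrite("pics/s2.png",a[:,:,::-1]);cv2.imwrite("pics/t2.png",b[:,:,::-1])
k=lambda im,x,y:cv2.resize(im[y:y+195,x:x+195],None,fx=3,fy=3,interpolation=cv2.INTER_CUBIC)
cv2.imwrite("pics/g2.png",k(a,120,90)[:,:,::-1])
E
```

```text
t: 4.0
position: [0.5207, -0.1011, 0.1902]
ee_rot: [0.794, 0.608, 0.002, 0.003]
wrist_force: [-1.1, 0.6, 0.9]
gripper_width: 0.0006
```

View pics/g2.png

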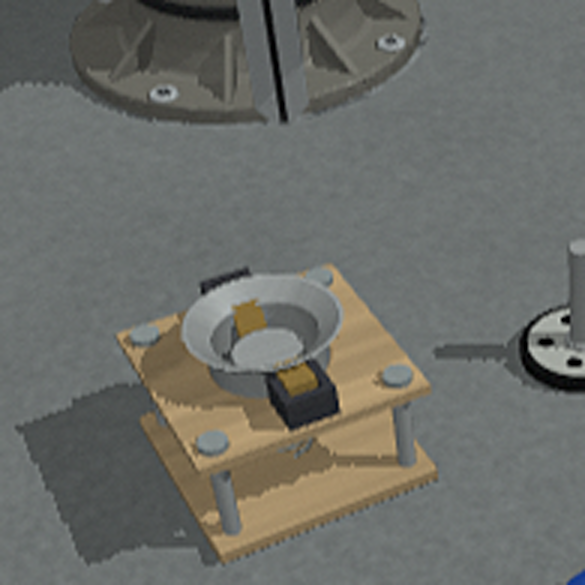

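View pics/t2.png

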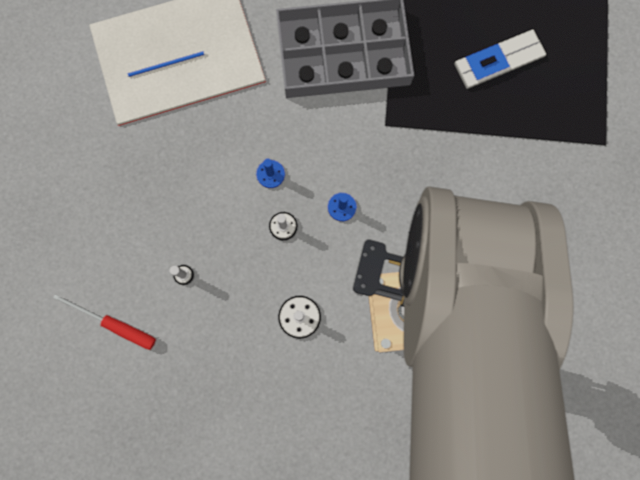

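The wheel is still standing at (283,226) in the top view, and the hand is closed and empty. So the fingers missed the axle. I'll compare where the cameras put the fingertips with the reported pose.

```bash
python3 - <<'E'
from h import *
s=sense();print(s["position"],s["gripper_width"], "now", proj("scene",s["position"]))
print("img tip", 120+284/3, 90+122/3)
print("pre", proj("scene",[0.6616,0.0874,0.0448]), "tips seen (352,230),(393,225)")
print(proj("scene",[.658,.096,.08]),proj("scene",[.658,.096,.01]))
E
```

```text
[ 0.52304887 -0.09744042  0.19006391] 0.0005893290983709267 now [220.024304   147.66533974]
img tip 214.66666666666669 130.66666666666666
pre [370.28977676 241.21981443] tips seen (352,230),(393,225)
[375.44123809 221.46493482] [372.32557886 253.98771761]
```

View pics/s2.png

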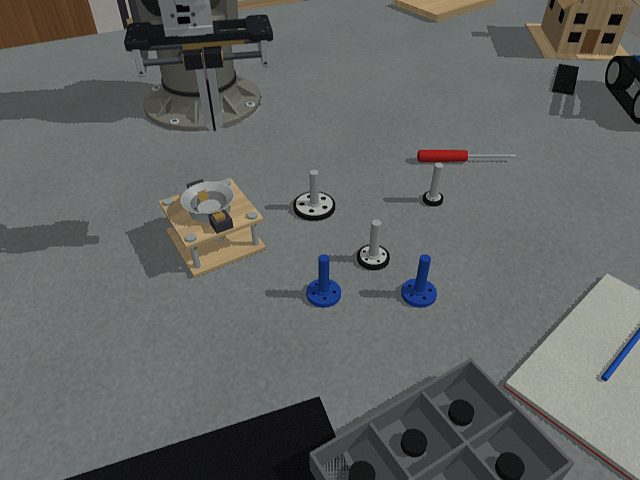

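```bash
python3 -m pendant '[{"translation":[0,0,0],"dr":[0,0,0],"hand":0.0},{"translation":[0,0,0],"dr":[0,0,0],"hand":0.0},{"translation":[0,0,0],"dr":[0,0,0],"hand":0.0}]'; python3 - <<'E'
from h import *
import cv2
for i in range(3):
    s=sense();print(s["position"],proj("scene",s["position"]),abs(s["joint_velocities"]).max())
    a=capture("scene")
cv2.imwrite("pics/c3.png",cv2.resize(a[60:160,150:290],None,fx=5,fy=5,interpolation=cv2.INTER_CUBIC)[:,:,::-1])
E
```

```text
t: 4.4
position: [0.5247, -0.0945, 0.1897]
ee_rot: [0.792, 0.611, 0.002, 0.003]
wrist_force: [-0.3, 0.0, -0.3]
gripper_width: 0.0005
[ 0.52474426 -0.09451114  0.18967017] [222.33525573 147.98750423] 0.007707838342179994
[ 0.52475753 -0.09448368  0.18966225] [222.35672692 147.99213603] 0.004529955581031718
[ 0.52463083 -0.09468508  0.18966657] [222.19767071 147.97998791] 0.005951041461684805
```

View pics/c3.png

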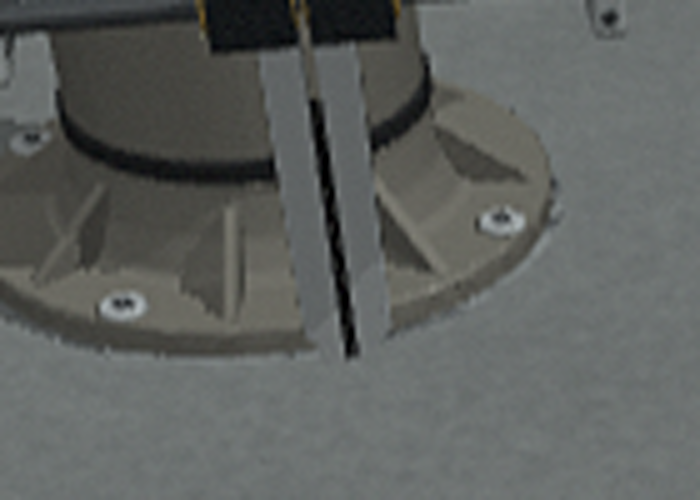

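The tip shows at (219.6,131), but the reported pose projects to (222,148), about 25 mm off. I'll touch the closed fingers lightly on a bare patch of table to find the offset.

```bash
python3 -m pendant '[{"translation":[0.025,-0.045,0],"dr":[0,0,0],"hand":0.0},{"translation":[0.025,-0.045,0],"dr":[0,0,0],"hand":0.0},{"translation":[0.025,-0.045,0],"dr":[0,0,0],"hand":0.0},{"translation":[0.02,-0.04,0],"dr":[0,0,0],"hand":0.0},{"translation":[0,0,-0.04],"dr":[0,0,0],"hand":0.0},{"translation":[0,0,-0.04],"dr":[0,0,0],"hand":0.0},{"translation":[0,0,-0.04],"dr":[0,0,0],"hand":0.0},{"translation":[0,0,-0.025],"dr":[0,0,0],"hand":0.0},{"translation":[0,0,0],"dr":[0,0,0],"hand":0.0}]'; python3 - <<'E'
from h import *
import cv2
s=sense();print(s["position"],proj("scene",s["position"]),proj("top",s["position"]))
a=capture("scene")
s=sense();print(s["position"],proj("scene",s["position"]))
b=capture("top")
cv2.imwrite("pics/s4.png",a[:,:,::-1]); cv2.imwrite("pics/t4.png",b[:,:,::-1])
E
```

```text
t: 5.45
position: [0.6226, -0.2726, 0.0386]
ee_rot: [0.79, 0.614, 0.002, 0.004]
wrist_force: [-0.6, 0.6, -0.0]
gripper_width: 0.0002
[ 0.62261514 -0.27264417  0.03860767] [137.47026349 301.75322612] [489.90456011 240.04864619]
[ 0.62337976 -0.27298402  0.04039459] [137.04045928 301.37081951]
```

View pics/s4.png

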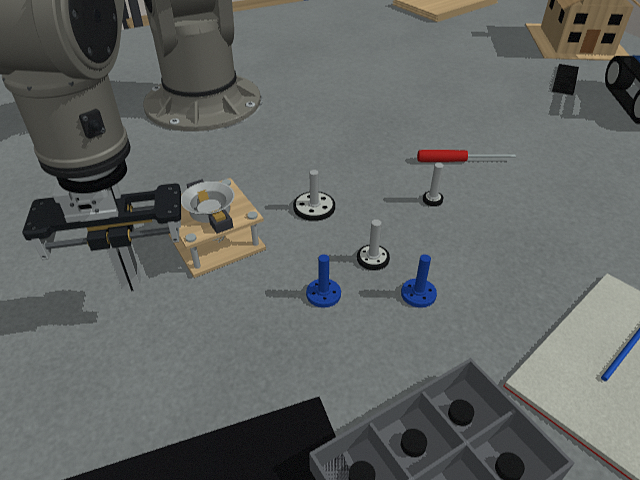

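View pics/t4.png

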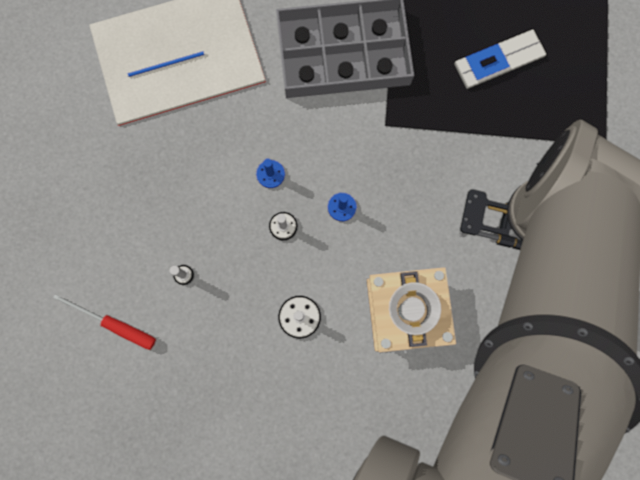

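```bash
python3 - <<'E'
from h import *
import cv2
p=np.array([0.6226,-0.2726,.0386])
a=proj("scene",p);b=proj("scene",p+[0,0,.06]);print(a,b,(b-a)/(b-a)[1])
for d in np.eye(3)*.01: print(proj("scene",p+d)-a)
im=cv2.imread("pics/s4.png");cv2.imwrite("pics/c4.png",cv2.resize(im[170:320,20:200],None,fx=4,fy=4,interpolation=cv2.INTER_CUBIC))
E
```

```text
[137.50064078 301.73932686] [126.95936221 272.41171497] [0.35943188 1.        ]
[1.43221232 4.82418029]
[ 7.04510044 -2.30046204]
[-1.67590023 -4.66263662]
```

View pics/c4.png

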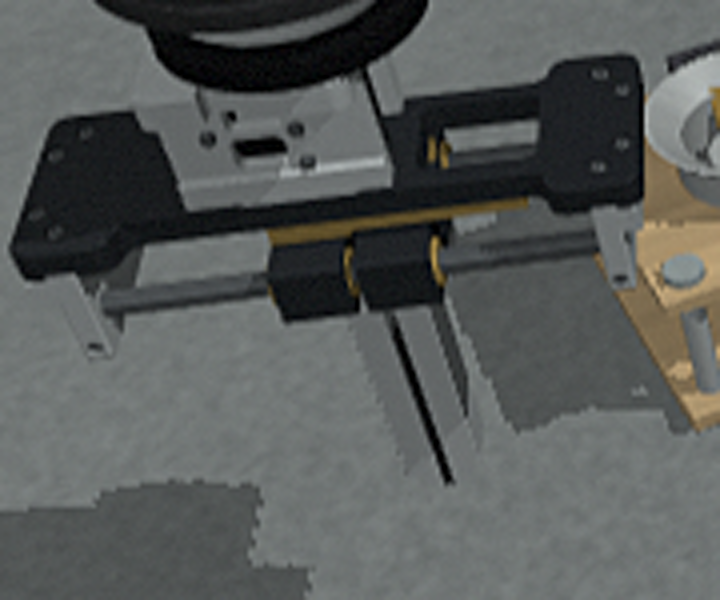

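```bash
python3 -m pendant '[{"translation":[0,0,-0.015],"dr":[0,0,0],"hand":0.0},{"translation":[0,0,-0.01],"dr":[0,0,0],"hand":0.0},{"translation":[0,0,-0.005],"dr":[0,0,0],"hand":0.0},{"translation":[0,0,-0.005],"dr":[0,0,0],"hand":0.0}]'; python3 - <<'E'
from h import *
import cv2
a=capture("scene")
s=sense();p=s["position"];print(p,s["wrist_force"],proj("scene",p),proj("top",p))
a=a[:,:,::-1];cv2.imwrite("pics/c5.png",cv2.resize(a[220:340,70:200],None,fx=5,fy=5,interpolation=cv2.INTER_CUBIC))
E
```

```text
t: 5.95
position: [0.6282, -0.2742, 0.0107]
ee_rot: [0.789, 0.614, 0.006, 0.009]
wrist_force: [0.4, -0.4, 0.5]
gripper_width: 0.0005
[ 0.62770076 -0.27403292  0.00981893] [-0.64081514  0.4380161  -1.05536026] [141.89735991 317.47387369] [485.96155854 239.80297195]
```

View pics/c5.png

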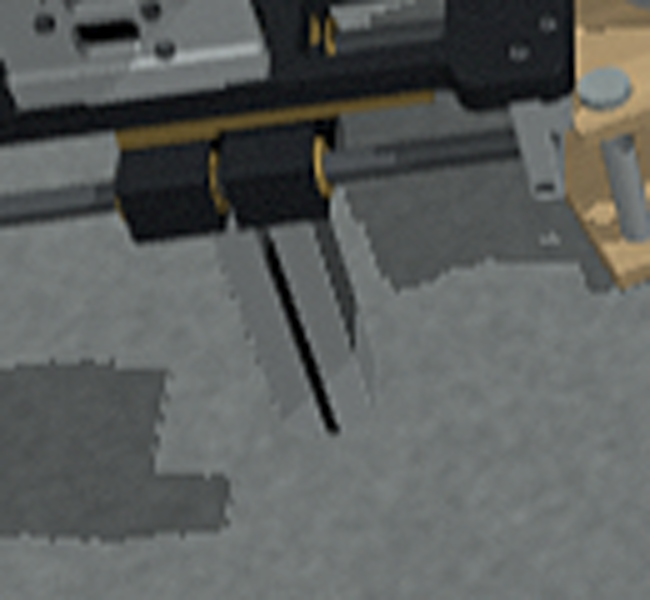

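```bash
python3 -m pendant '[{"translation":[0,0,-0.005],"dr":[0,0,0],"hand":0.0},{"translation":[0,0,-0.005],"dr":[0,0,0],"hand":0.0}]'; python3 -m pendant '[{"translation":[0,0,-0.004],"dr":[0,0,0],"hand":0.0},{"translation":[0,0,-0.004],"dr":[0,0,0],"hand":0.0}]'
```

```text
t: 6.2
position: [0.6283, -0.2742, 0.0001]
ee_rot: [0.789, 0.614, 0.006, 0.009]
wrist_force: [-0.4, 1.0, -0.6]
gripper_width: 0.0003
t: 6.4
position: [0.6283, -0.2742, -0.0087]
ee_rot: [0.789, 0.614, 0.006, 0.009]
wrist_force: [-1.1, 0.8, 0.2]
gripper_width: 0.0007
```

The reading is below 0 with no contact, so the reported z is too low. I'll keep going in small steps.

```bash
python3 -m pendant '[{"translation":[0,0,-0.004],"dr":[0,0,0],"hand":0.0}]'; python3 -m pendant '[{"translation":[0,0,-0.003],"dr":[0,0,0],"hand":0.0}]'; python3 -m pendant '[{"translation":[0,0,-0.003],"dr":[0,0,0],"hand":0.0}]'
```

```text
t: 6.5
position: [0.6283, -0.2743, -0.013]
ee_rot: [0.789, 0.614, 0.006, 0.009]
wrist_force: [0.1, 0.6, -0.6]
gripper_width: 0.0004
t: 6.6
position: [0.6282, -0.2742, -0.0164]
ee_rot: [0.789, 0.614, 0.006, 0.009]
wrist_force: [-0.1, -0.1, -0.3]
gripper_width: 0.0005
t: 6.7
position: [0.6281, -0.2742, -0.0198]
ee_rot: [0.789, 0.614, 0.006, 0.009]
wrist_force: [0.3, 0.7, -0.7]
gripper_width: 0.0005
```

```bash
python3 - <<'E'
from h import *
import cv2
a=capture("scene")
s=sense();p=s["position"];print(p,s["wrist_force"],proj("scene",p),s['effort'].round(2))
a=a[:,:,::-1];cv2.imwrite("pics/c6.png",cv2.resize(a[220:340,70:200],None,fx=5,fy=5,interpolation=cv2.INTER_CUBIC))
E
```

```text
[ 0.62788213 -0.27408976 -0.02025963] [-0.80363769  0.50062195 -1.03630743] [146.5333525  330.41448633] [ 2.9000e-01 -1.0516e+02  1.5990e+01 -3.5190e+01  9.0000e-02  7.0000e-02
 -5.0000e-02]
```

View pics/c6.png

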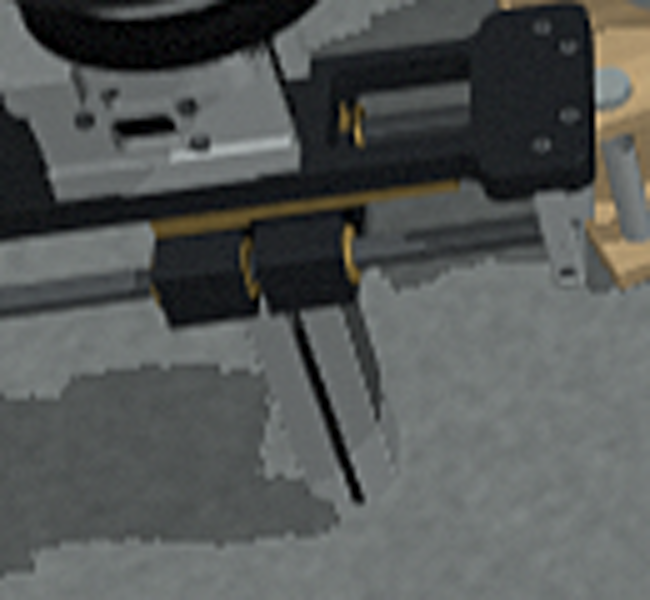

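```bash
python3 -m pendant '[{"translation":[0,0,-0.002],"dr":[0,0,0],"hand":0.0}]';python3 -m pendant '[{"translation":[0,0,-0.002],"dr":[0,0,0],"hand":0.0}]'; python3 - <<'E'
from h import *
for z in (0.001,.003): print(ray("scene",141.8,320,z)[0].round(4))
s=sense();print(s['wrist_force'])
E
```

```text
t: 6.85
position: [0.628, -0.2742, -0.0223]
ee_rot: [0.789, 0.614, 0.006, 0.009]
wrist_force: [-0.3, -0.5, -0.2]
gripper_width: 0.0005
t: 6.95
position: [0.628, -0.2741, -0.0244]
ee_rot: [0.789, 0.614, 0.006, 0.009]
wrist_force: [-0.3, -0.2, 0.3]
gripper_width: 0.0004
[ 0.6243 -0.2755  0.001 ]
[ 0.6261 -0.2754  0.003 ]
[-0.27438624 -0.23962078  0.29371249]
```

```bash
for i in 1; do python3 -m pendant '[{"translation":[0,0,-0.002],"dr":[0,0,0],"hand":0.0}]'; done; python3 -m pendant '[{"translation":[0,0,-0.002],"dr":[0,0,0],"hand":0.0}]'; python3 -c "
from plant import *
print(sense()['wrist_force'])"
```

```text
t: 7.05
position: [0.628, -0.2742, -0.0265]
ee_rot: [0.789, 0.614, 0.006, 0.009]
wrist_force: [0.1, -0.2, -0.4]
gripper_width: 0.0006
t: 7.15
position: [0.6281, -0.2742, -0.0286]
ee_rot: [0.789, 0.614, 0.006, 0.009]
wrist_force: [0.2, -0.6, -0.4]
gripper_width: 0.0006
[ 0.16298384 -0.56745991 -0.42022778]
```

```bash
python3 - <<'E'
from h import *
import cv2
a=capture("scene")
s=sense();p=s["position"];print(p,s["wrist_force"],proj("scene",p))
a=a[:,:,::-1];cv2.imwrite("pics/c7.png",cv2.resize(a[270:340,100:180],None,fx=8,fy=8,interpolation=cv2.INTER_CUBIC))
E
```

```text
[ 0.62791979 -0.27410579 -0.0289406 ] [-0.38132256  0.33968079  0.24843731] [147.82495053 334.0178033 ]
```

View pics/c7.png

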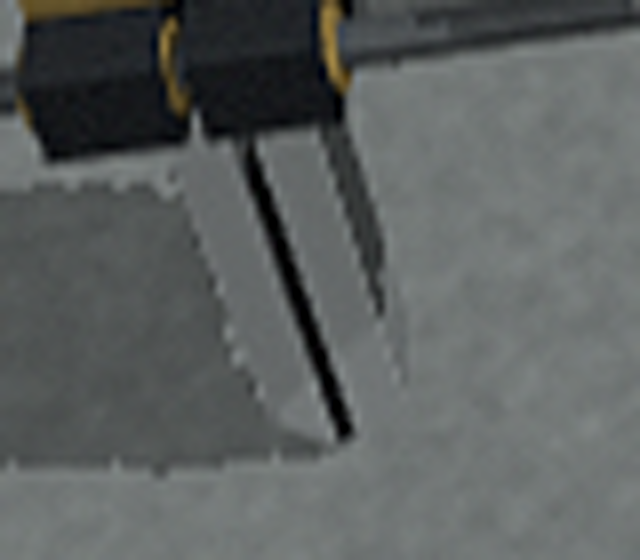

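```bash
python3 - <<'E'
from h import *
print(ray("scene",143.1,324.5,0)[0])
fr=np.array([.0077,-.0021,0])
for p,m in [([.6279,-.2741,-.0289],(143.1,324.5)),([.6279,-.2741,-.0203],(141.8,320)),([.6226,-.2726,.0386],(132.2,291)),([.5247,-.0946,.1897],(219.6,131)),([.6616,.0874,.0448],(372.5,227.5))]:
    print([(dz,(proj("scene",np.array(p)+fr+[0,0,dz])-m).round(1)) for dz in(.02,.025,.03,.035,.04)])
E
```

```text
[ 0.63266184 -0.27556641  0.        ]
[(0.02, array([1.4, 5.4])), (0.025, array([0.6, 3.3])), (0.03, array([-0.2,  1.1])), (0.035, array([-1. , -1.1])), (0.04, array([-1.8, -3.2]))]
[(0.02, array([1.3, 6.2])), (0.025, array([0.5, 4.1])), (0.03, array([-0.3,  1.9])), (0.035, array([-1.1, -0.3])), (0.04, array([-1.9, -2.5]))]
[(0.02, array([1.5, 5.5])), (0.025, array([0.6, 3.1])), (0.03, array([-0.3,  0.7])), (0.035, array([-1.2, -1.8])), (0.04, array([-2.1, -4.2]))]
[(0.02, array([1.2, 7.9])), (0.025, array([0.7, 4.8])), (0.03, array([0.3, 1.7])), (0.035, array([-0.2, -1.4])), (0.04, array([-0.7, -4.6]))]
[(0.02, array([-0. ,  7.6])), (0.025, array([0.2, 5.2])), (0.03, array([0.4, 2.8])), (0.035, array([0.6, 0.3])), (0.04, array([ 0.9, -2.2]))]
```

The bias is consistent at all five poses: true z is about reading + 0.032, and xy is within about 3 mm. So the first grasp closed just above the axle top. I'll go back to the wheel with corrected heights.

```bash
python3 -m pendant '[{"translation":[0,0,0.045],"dr":[0,0,0],"hand":0.0},{"translation":[0,0,0.045],"dr":[0,0,0],"hand":0.0},{"translation":[0,0,0.045],"dr":[0,0,0],"hand":0.03},{"translation":[0.004,0.045,0],"dr":[0,0,0],"hand":0.06},{"translation":[0.004,0.045,0],"dr":[0,0,0],"hand":0.06},{"translation":[0.004,0.045,0],"dr":[0,0,0],"hand":0.06},{"translation":[0.004,0.045,0],"dr":[0,0,0],"hand":0.06},{"translation":[0.004,0.045,0],"dr":[0,0,0],"hand":0.06},{"translation":[0.004,0.045,0],"dr":[0,0,0],"hand":0.06},{"translation":[0.004,0.045,0],"dr":[0,0,0],"hand":0.06},{"translation":[0.002,0.045,0],"dr":[0,0,0],"hand":0.06},{"translation":[0,0,0],"dr":[0,0,0],"hand":0.06},{"translation":[0,0,0],"dr":[0,0,0],"hand":0.06}]'; python3 -c "
from h import *
s=sense();print(s['position'],Ro.from_quat(s['ee_rot']).as_matrix().round(3)) if 0 else print(s['position'],s['ee_rot'])"
```

```text
t: 8.5
position: [0.6548, 0.0992, 0.1127]
ee_rot: [0.79, 0.613, 0.007, 0.009]
wrist_force: [0.2, -1.0, 0.7]
gripper_width: 0.0599
[0.65475911 0.09921113 0.11270749] [0.79029883 0.61261737 0.00676101 0.00905558]
```

```bash
python3 - <<'E'
from h import *
from scipy.spatial.transform import Rotation as Ro
R=Ro.from_quat(sense()['ee_rot']).as_matrix();z=R[:,2];print(z,"turn deg",np.degrees(np.cross(z,[0,0,-1])))
E
python3 -m pendant '[{"translation":[0.006,-0.0035,-0.03],"dr":[0,0,0],"hand":0.06},{"translation":[0,0,-0.03],"dr":[0,0,0],"hand":0.06},{"translation":[0,0,0],"dr":[0,0,0],"hand":0.06}]'
```

```text
[ 0.02178165 -0.00602939 -0.99974457] turn deg [0.34545886 1.24799652 0.        ]
t: 8.8
position: [0.6617, 0.0943, 0.0525]
ee_rot: [0.791, 0.612, 0.008, 0.01]
wrist_force: [-0.6, -0.4, -0.2]
gripper_width: 0.0596
```

```bash
python3 -m pendant '[{"translation":[0,0.001,-0.02],"dr":[0.4,1.4,0],"hand":0.06},{"translation":[0,0,-0.018],"dr":[0,0,0],"hand":0.06},{"translation":[0,0,0],"dr":[0,0,0],"hand":0.06}]'; python3 - <<'E'
from plant import *
import cv2,numpy as np
a=capture("scene")
cv2.imwrite("pics/g8.png",cv2.resize(a[160:290,300:440],None,fx=4,fy=4,interpolation=cv2.INTER_CUBIC)[:,:,::-1]);print(sense()['position'])
E
```

```text
t: 9.1
position: [0.663, 0.0923, 0.016]
ee_rot: [0.792, 0.611, 0.001, -0.0]
wrist_force: [-1.0, -1.4, 0.5]
gripper_width: 0.06
[0.66365367 0.09214927 0.01723732]
```

View pics/g8.png

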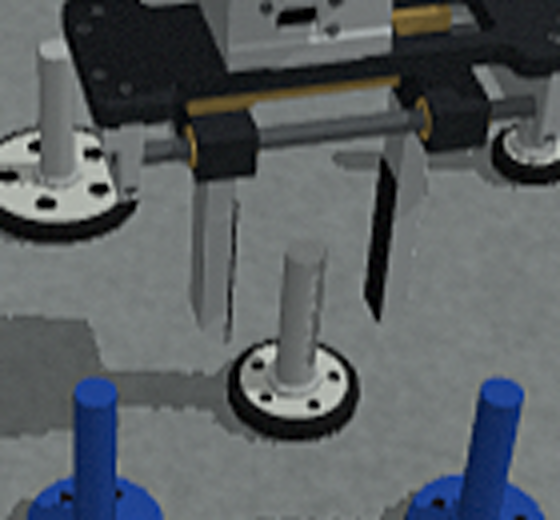

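```bash
python3 - <<'E'
from h import *
for z in(.044,.049,.054):print(ray("scene",375.6,242.3,z)[0]-[.0077,-.0021,0])
E
```

```text
[0.65905383 0.09630994 0.044     ]
[0.66362672 0.09320416 0.049     ]
[0.66819961 0.09009838 0.054     ]
```

```bash
python3 -m pendant '[{"translation":[-0.0035,0.0035,-0.004],"dr":[0,0,0],"hand":0.05},{"translation":[0,0,0],"dr":[0,0,0],"hand":0.03},{"translation":[0,0,0],"dr":[0,0,0],"hand":0.02},{"translation":[0,0,0],"dr":[0,0,0],"hand":0.0},{"translation":[0,0,0],"dr":[0,0,0],"hand":0.0},{"translation":[0,0,0],"dr":[0,0,0],"hand":0.0},{"translation":[0,0,0],"dr":[0,0,0],"hand":0.0}]' 60;  python3 -m pendant '[{"translation":[0,0,0],"dr":[0,0,0],"hand":0.0},{"translation":[0,0,0],"dr":[0,0,0],"hand":0.0},{"translation":[0,0,0.02],"dr":[0,0,0],"hand":0.0}]' 60
```

```text
t: 9.85
position: [0.6618, 0.0965, 0.0174]
ee_rot: [0.792, 0.611, 0.004, 0.001]
wrist_force: [-0.4, -0.2, -1.2]
gripper_width: 0.0151
t: 10.15
position: [0.6599, 0.0962, 0.0351]
ee_rot: [0.792, 0.611, 0.002, 0.001]
wrist_force: [-0.3, 0.7, -0.9]
gripper_width: 0.0151
```

```bash
python3 -m pendant '[{"translation":[0,0,0.04],"dr":[0,0,0],"hand":0.0},{"translation":[0,0,0.04],"dr":[0,0,0],"hand":0.0},{"translation":[0,0,0.035],"dr":[0,0,0],"hand":0.0},{"translation":[-0.03,-0.042,0],"dr":[0,0,0],"hand":0.0},{"translation":[-0.03,-0.042,0.0],"dr":[0,0,0],"hand":0.0},{"translation":[-0.03,-0.042,0.0],"dr":[0,0,0],"hand":0.0},{"translation":[-0.03,-0.042,0.0],"dr":[0,0,0],"hand":0.0},{"translation":[-0.025,-0.035,0.0],"dr":[0,0,0],"hand":0.0},{"translation":[0,0,0],"dr":[0,0,0],"hand":0.0},{"translation":[0,0,0],"dr":[0,0,0],"hand":0.0},{"translation":[0,0,0],"dr":[0,0,0],"hand":0.0}]' 60; python3 - <<'E'
from h import *
import cv2
from scipy.spatial.transform import Rotation as Ro
a=capture("scene"); s=sense();R=Ro.from_quat(s['ee_rot']).as_matrix();z=R[:,2];print(s['position'],"turn deg",np.degrees(np.cross(z,[0,0,-1])))
cv2.imwrite("pics/g9.png",cv2.resize(a[80:230,130:300],None,fx=4,fy=4,interpolation=cv2.INTER_CUBIC)[:,:,::-1])
E
```

```text
t: 11.25
position: [0.5129, -0.1066, 0.1563]
ee_rot: [0.791, 0.611, 0.005, 0.001]
wrist_force: [0.2, 0.8, -1.1]
gripper_width: 0.015
[ 0.51312828 -0.1061955   0.15622141] turn deg [-0.19482191  0.51175758  0.        ]
```

View pics/g9.png

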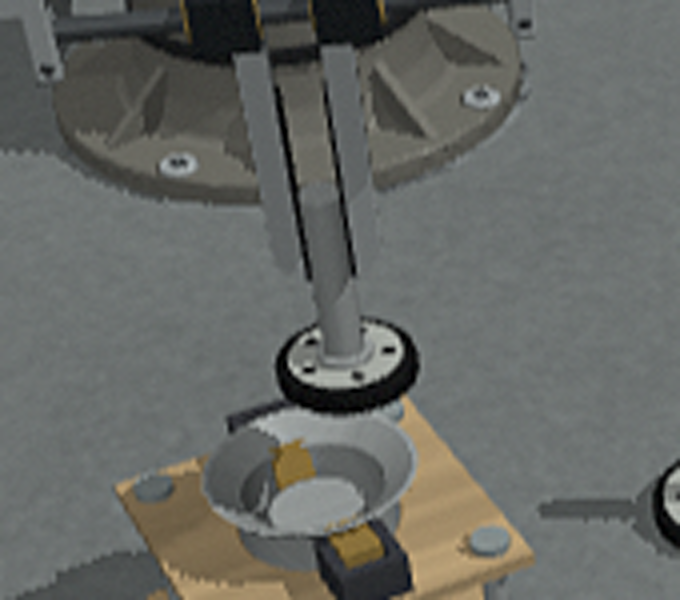

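```bash
python3 - <<'E'
from h import *
for z in (.145,.149):print(ray("scene",216.7,169.1,z)[0])
print("rim",ray("scene",207.2,197.5,.096)[0])
# axle base collar -> top line check
print(proj("scene",[.513,-.106,.149]),proj("scene",[.513,-.106,.219]))
E
```

```text
[ 0.50792476 -0.10399317  0.145     ]
[ 0.51378744 -0.10528904  0.149     ]
rim [ 0.50589505 -0.12589115  0.096     ]
[216.09497643 168.95112162] [209.526665   128.30879694]
```

```bash
python3 -m pendant '[{"translation":[-0.008,-0.02,0],"dr":[-0.2,0.5,0],"hand":0.0},{"translation":[0,0,0],"dr":[0,0,0],"hand":0.0},{"translation":[0,0,0],"dr":[0,0,0],"hand":0.0}]' 60; python3 - <<'E'
from h import *
import cv2
from scipy.spatial.transform import Rotation as Ro
a=capture("scene"); s=sense();R=Ro.from_quat(s['ee_rot']).as_matrix();z=R[:,2];print(s['position'],"turn deg",np.degrees(np.cross(z,[0,0,-1])))
cv2.imwrite("pics/g10.png",cv2.resize(a[100:230,130:300],None,fx=4,fy=4,interpolation=cv2.INTER_CUBIC)[:,:,::-1])
E
```

```text
t: 11.6
position: [0.5068, -0.1238, 0.1558]
ee_rot: [0.79, 0.614, -0.0, 0.0]
wrist_force: [-0.1, 0.3, -1.0]
gripper_width: 0.0147
[ 0.50673505 -0.12391599  0.15575339] turn deg [ 0.0422155  -0.03777851  0.        ]
```

View pics/g10.png

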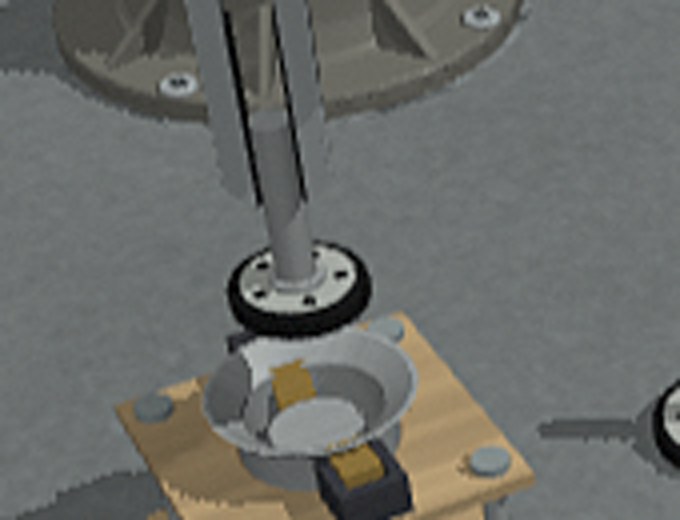

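```bash
python3 -m pendant '[{"translation":[-0.0015,-0.002,-0.02],"dr":[0,0,0],"hand":0.0},{"translation":[0,0,-0.015],"dr":[0,0,0],"hand":0.0},{"translation":[0,0,0],"dr":[0,0,0],"hand":0.0},{"translation":[0,0,0],"dr":[0,0,0],"hand":0.0}]' 60; python3 - <<'E'
from h import *
import cv2
a=capture("scene"); s=sense();print(s['position'])
p=s['position'];print(proj("scene",[p[0],p[1],p[2]-.0074]),proj("scene",[.506,-.126,p[2]-.0074]))
cv2.imwrite("pics/g11.png",cv2.resize(a[120:230,140:280],None,fx=5,fy=5,interpolation=cv2.INTER_CUBIC)[:,:,::-1])
E
```

```text
t: 12.05
position: [0.5071, -0.1231, 0.12]
ee_rot: [0.788, 0.615, -0.0, 0.0]
wrist_force: [-0.2, -0.3, -0.6]
gripper_width: 0.015
[ 0.5071718  -0.12300222  0.1201041 ]
[207.66223028 188.99281576] [205.59672128 189.08917017]
```

View pics/g11.png

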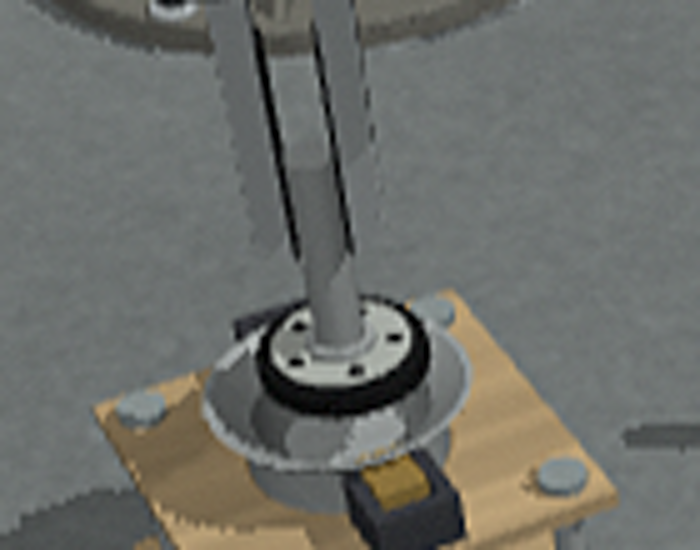

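```bash
python3 -m pendant '[{"translation":[0,-0.004,0],"dr":[0,0,0],"hand":0.0},{"translation":[0,0,-0.006],"dr":[0,0,0],"hand":0.0},{"translation":[0,0,-0.005],"dr":[0,0,0],"hand":0.0},{"translation":[0,0,-0.005],"dr":[0,0,0],"hand":0.0}]' 60; python3 - <<'E'
from h import *
import cv2
a=capture("scene"); s=sense();print(s['position'],s['wrist_force'])
cv2.imwrite("pics/g12.png",cv2.resize(a[120:230,140:280],None,fx=5,fy=5,interpolation=cv2.INTER_CUBIC)[:,:,::-1])
E
```

```text
t: 12.5
position: [0.5088, -0.1271, 0.1055]
ee_rot: [0.788, 0.616, 0.001, 0.001]
wrist_force: [-19.3, 3.9, 63.9]
gripper_width: 0.0149
[ 0.50888841 -0.1272457   0.10537873] [-2.01421793 -0.06246322 12.99899227]
```

View pics/g12.png

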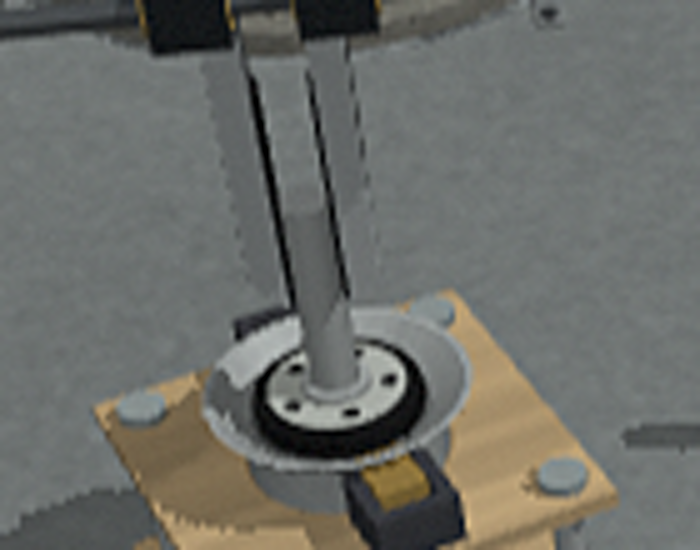

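Contact came at a reading of z 0.105, with force in -x. The wheel is touching the +x side of the funnel, so I'll lift slightly, shift to -x and descend gently.

```bash
python3 -m pendant '[{"translation":[0,0,0.003],"dr":[0,0,0],"hand":0.0},{"translation":[-0.004,0.0005,0],"dr":[0,0,0],"hand":0.0},{"translation":[0,0,-0.002],"dr":[0,0,0],"hand":0.0}]' 60;python3 -m pendant '[{"translation":[0,0,-0.002],"dr":[0,0,0],"hand":0.0}]'
```

```text
t: 12.85
position: [0.5045, -0.1269, 0.1059]
ee_rot: [0.788, 0.615, 0.001, 0.001]
wrist_force: [-1.1, 0.1, -1.0]
gripper_width: 0.0151
t: 12.95
position: [0.5043, -0.1268, 0.1036]
ee_rot: [0.788, 0.615, 0.001, 0.001]
wrist_force: [-0.1, 0.1, -0.9]
gripper_width: 0.0151
```

Free now. I'll continue down to the catches in small steps.

```bash
python3 -m pendant '[{"translation":[0,0,-0.002],"dr":[0,0,0],"hand":0.0}]';python3 -m pendant '[{"translation":[0,0,-0.002],"dr":[0,0,0],"hand":0.0}]'
```

```text
t: 13.05
position: [0.5042, -0.1267, 0.1013]
ee_rot: [0.788, 0.615, 0.001, 0.001]
wrist_force: [0.5, 1.1, -1.0]
gripper_width: 0.015
t: 13.15
position: [0.5043, -0.1267, 0.0991]
ee_rot: [0.788, 0.615, 0.001, 0.001]
wrist_force: [-0.1, -0.6, 1.4]
gripper_width: 0.0153
```

```bash
python3 -m pendant '[{"translation":[0,0,-0.002],"dr":[0,0,0],"hand":0.0}]';python3 -m pendant '[{"translation":[0,0,-0.002],"dr":[0,0,0],"hand":0.0}]';python3 -m pendant '[{"translation":[0,0,-0.002],"dr":[0,0,0],"hand":0.0}]'
```

```text
t: 13.25
position: [0.5045, -0.1267, 0.0969]
ee_rot: [0.788, 0.615, 0.001, 0.001]
wrist_force: [0.4, -0.7, 1.5]
gripper_width: 0.0149
t: 13.35
position: [0.5047, -0.1267, 0.0948]
ee_rot: [0.788, 0.615, 0.002, 0.001]
wrist_force: [0.6, -0.1, 2.4]
gripper_width: 0.0153
t: 13.45
position: [0.5048, -0.1267, 0.0927]
ee_rot: [0.788, 0.615, 0.002, 0.001]
wrist_force: [-0.5, -1.2, 2.7]
gripper_width: 0.0152
```

Smooth, with the spring force rising gently. I'll continue.

```bash
python3 -m pendant '[{"translation":[0,0,-0.003],"dr":[0,0,0],"hand":0.0},{"translation":[0,0,-0.002],"dr":[0,0,0],"hand":0.0}]';python3 -m pendant '[{"translation":[0,0,-0.003],"dr":[0,0,0],"hand":0.0},{"translation":[0,0,-0.002],"dr":[0,0,0],"hand":0.0}]';python3 -m pendant '[{"translation":[0,0,-0.002],"dr":[0,0,0],"hand":0.0}]'
```

```text
t: 13.65
position: [0.5049, -0.1268, 0.0876]
ee_rot: [0.788, 0.615, 0.002, 0.001]
wrist_force: [-1.0, -0.2, 5.4]
gripper_width: 0.0152
t: 13.85
position: [0.5049, -0.1268, 0.0826]
ee_rot: [0.788, 0.615, 0.002, 0.001]
wrist_force: [-1.5, 0.9, 6.8]
gripper_width: 0.0152
t: 13.95
position: [0.505, -0.1268, 0.0806]
ee_rot: [0.788, 0.615, 0.002, 0.001]
wrist_force: [-0.9, 1.9, 8.9]
gripper_width: 0.0148
```

```bash
python3 -m pendant '[{"translation":[0,0,-0.002],"dr":[0,0,0],"hand":0.0}]';python3 -m pendant '[{"translation":[0,0,-0.002],"dr":[0,0,0],"hand":0.0}]';python3 -m pendant '[{"translation":[0,0,-0.002],"dr":[0,0,0],"hand":0.0}]';python3 -m pendant '[{"translation":[0,0,-0.0015],"dr":[0,0,0],"hand":0.0}]'; python3 - <<'E'
from h import *
import cv2
a=capture("scene"); s=sense();print(s['position'],s['wrist_force'])
cv2.imwrite("pics/g13.png",cv2.resize(a[120:230,140:280],None,fx=5,fy=5,interpolation=cv2.INTER_CUBIC)[:,:,::-1])
E
```

```text
t: 14.05
position: [0.505, -0.1268, 0.0786]
ee_rot: [0.788, 0.615, 0.002, 0.001]
wrist_force: [-1.4, 0.7, 7.4]
gripper_width: 0.0146
t: 14.15
position: [0.505, -0.1268, 0.0766]
ee_rot: [0.788, 0.615, 0.002, 0.001]
wrist_force: [-2.5, 0.7, 8.4]
gripper_width: 0.0145
t: 14.25
position: [0.505, -0.1268, 0.0747]
ee_rot: [0.788, 0.615, 0.002, 0.001]
wrist_force: [-2.5, 1.0, 8.7]
gripper_width: 0.0151
t: 14.35
position: [0.505, -0.1268, 0.0732]
ee_rot: [0.788, 0.615, 0.002, 0.001]
wrist_force: [-3.0, 0.6, 9.1]
gripper_width: 0.0149
[ 0.50494065 -0.12675224  0.07309654] [-1.27255577  0.65590237  9.33056493]
```

View pics/g13.png

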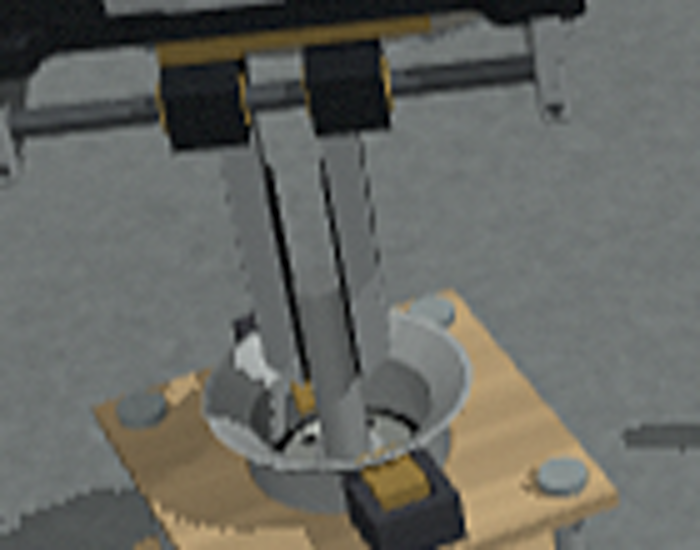

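The disc is deep in the bore at 9 N. I'll press on to the hard stop in small steps.

```bash
python3 -m pendant '[{"translation":[0,0,-0.0015],"dr":[0,0,0],"hand":0.0}]';python3 -m pendant '[{"translation":[0,0,-0.0015],"dr":[0,0,0],"hand":0.0}]'
```

```text
t: 14.5
position: [0.505, -0.1268, 0.0718]
ee_rot: [0.788, 0.615, 0.002, 0.001]
wrist_force: [-2.4, 1.2, 10.0]
gripper_width: 0.015
t: 14.6
position: [0.5051, -0.1268, 0.0704]
ee_rot: [0.788, 0.615, 0.002, 0.001]
wrist_force: [-2.9, 1.2, 9.7]
gripper_width: 0.0148
```

```bash
python3 -m pendant '[{"translation":[0,0,-0.0015],"dr":[0,0,0],"hand":0.0}]';python3 -m pendant '[{"translation":[0,0,-0.0015],"dr":[0,0,0],"hand":0.0}]'
```

```text
t: 14.7
position: [0.5051, -0.1268, 0.0691]
ee_rot: [0.788, 0.615, 0.002, 0.001]
wrist_force: [-2.3, 0.6, 9.9]
gripper_width: 0.0147
t: 14.8
position: [0.5056, -0.1269, 0.0682]
ee_rot: [0.788, 0.615, 0.003, 0.001]
wrist_force: [-9.2, 2.7, 42.7]
gripper_width: 0.0153
```

Hard stop reached (43 N jump at 0.0685). I'll ease up and open just enough to clear the axle.

```bash
python3 -m pendant '[{"translation":[-0.0005,0,0.005],"dr":[0,0,0],"hand":0.0},{"translation":[0,0,0.004],"dr":[0,0,0],"hand":0.0},{"translation":[0,0,0.001],"dr":[0,0,0],"hand":0.0}]'; python3 - <<'E'
from h import *
import cv2
a=capture("scene"); s=sense();print(s['position'],s['wrist_force'])
cv2.imwrite("pics/g14.png",cv2.resize(a[120:230,140:280],None,fx=5,fy=5,interpolation=cv2.INTER_CUBIC)[:,:,::-1])
E
```

```text
t: 15.1
position: [0.5048, -0.1267, 0.0788]
ee_rot: [0.788, 0.615, 0.003, 0.0]
wrist_force: [1.6, -0.9, -13.8]
gripper_width: 0.0148
[ 0.50490518 -0.1267247   0.07862252] [0.56018739 0.13263761 2.02939232]
```

View pics/g14.png

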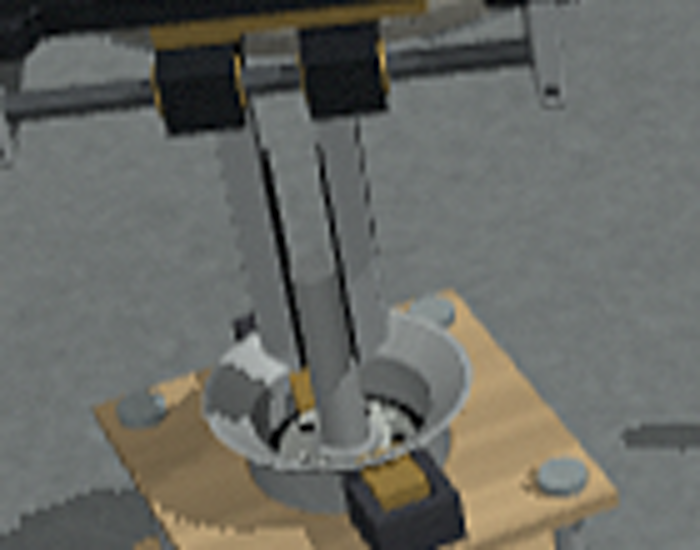

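The upward pull met a 14 N resistance at a reading of 0.0788, which is 10 mm above the stop. That means the catches are holding the disc at about 62 mm. Release.

```bash
python3 -m pendant '[{"translation":[0,0,0],"dr":[0,0,0],"hand":0.035},{"translation":[0,0,0],"dr":[0,0,0],"hand":0.035},{"translation":[0,0,0],"dr":[0,0,0],"hand":0.035},{"translation":[0,0,0.01],"dr":[0,0,0],"hand":0.035},{"translation":[0,0,0.03],"dr":[0,0,0],"hand":0.035},{"translation":[0,0,0.04],"dr":[0,0,0],"hand":0.035},{"translation":[0,0,0.04],"dr":[0,0,0],"hand":0.035},{"translation":[0,-0.04,0.02],"dr":[0,0,0],"hand":0.035},{"translation":[0,-0.045,0],"dr":[0,0,0],"hand":0.035},{"translation":[0,-0.045,0],"dr":[0,0,0],"hand":0.035},{"translation":[0,-0.045,0],"dr":[0,0,0],"hand":0.035},{"translation":[0,0,0],"dr":[0,0,0],"hand":0.035},{"translation":[0,0,0],"dr":[0,0,0],"hand":0.035}]'; python3 - <<'E'
from h import *
import cv2
a=capture("scene");b=capture("top"); s=sense();print(s['position'],s['wrist_force'])
cv2.imwrite("pics/g15.png",np.hstack([cv2.resize(a[140:240,140:240],(400,400),interpolation=cv2.INTER_CUBIC),cv2.resize(b[260:360,360:460],(400,400),interpolation=cv2.INTER_CUBIC)])[:,:,::-1])
cv2.imwrite("pics/t15.png",b[:,:,::-1])
E
```

```text
t: 16.45
position: [0.5025, -0.3088, 0.2309]
ee_rot: [0.788, 0.616, 0.003, 0.003]
wrist_force: [0.3, -0.2, -0.1]
gripper_width: 0.0347
[ 0.50272241 -0.30788398  0.23087735] [ 0.15396465  0.5993685  -0.62342123]
```

View pics/g15.png

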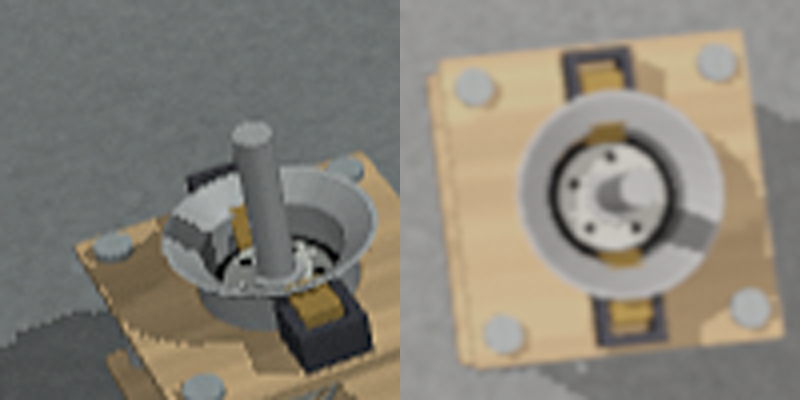

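View pics/t15.png

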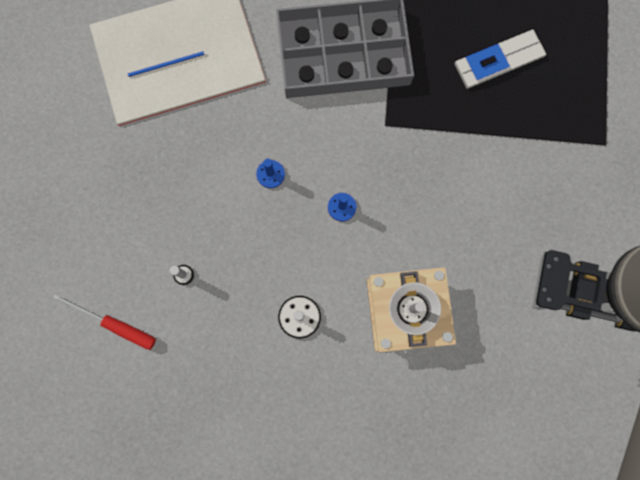

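Both brass catches overlap the disc edge, the wheel is centred and upright, and the bystanders at (300,317) and (183,274) haven't moved. One last height check from the axle top, then I'll hand in.

```bash
python3 - <<'E'
from h import *
print("seen",(140+252/4,140+132/4),{z:proj("scene",[.506,-.126,z+.08]).round(1) for z in(.055,.062,.07,.084)})
print("top seen",(360+(638-400)/4,260+188/4),proj("top",[.502,-.126,.142]).round(1))
print(sense()['wrist_force'].round(1)); finish_job()
E
```

```text
seen (203.0, 173.0) {0.055: array([203.5, 177.4]), 0.062: array([202.8, 173.7]), 0.07: array([202. , 169.3]), 0.084: array([200.5, 161.6])}
top seen (419.5, 307.0) [420. 306.]
[ 0.2  0.6 -0.6]
the job is handed in; nothing more can be done
```

The middle-sized wheel is seated axle-up in the magazine under both side catches. I pressed it to the hard stop, released it and handed the job in at about 16.5 s.

**Last checks**
- **Height:** the axle top appears at pixel (203,173). That matches an underside of 62 mm, which projects to (202.8,173.7).
- **Catches:** the top view shows both catches over the disc. Before release, an upward pull met about 14 N of resistance, 10 mm above the stop.
- **Position:** the wheel is centred within about 2 mm and upright.
- **Other wheels:** the large and small wheels are where they started.
- **Robot:** it stands clear, with wrist force near zero.

**What went wrong or disagreed**
- **Missed first grasp:** the reported tool height was about 32 mm below what the camera showed, consistently at every pose I checked. The first grasp closed above the axle without moving the wheel. I lowered the closed fingers over bare table to about touching height to find the offset. The reading reached -0.029 m with no contact force.
- **Rough first entry:** the wheel caught the funnel wall at about 64 N wrist force, which is under the 120 N limit. I moved it 4 mm and it then went in smoothly.
- **Hard stop:** the press ended with a brief jump to about 43 N at the wrist.

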